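# Clip the notched filing block onto the rail base

### The arm

A 6-joint arm with a two-finger parallel gripper is mounted at the origin on a cart in front of the work surface, level with it; the furniture and walls round the work are solid. World frame = base frame: x ahead of the robot, y to its left, z up, the work surface at z = 0. Lengths are in m, angles in rad, forces in N, time in s.
With the tool pointing down it reaches from about 0.25 to 0.725 m from the base axis. Payload 4 kg.
Tool frame: the origin (TCP) lies on the centre line of the jaws, within the pads' length; the fingertips stand 14 mm ahead of it and the grasp point (between the pads) lies 5 mm behind it; z points along the fingers, x is the direction in which the jaws open and shut, and the axes are right-handed (so a half turn about z gives the same grasp; the last joint's range is limited). The gripper opens to 85 mm and grips with 20 to 120 N. Pads are 22 mm wide; open, the fingers measure 114 mm over their backs; the gripper's body (76 mm by 85 mm) begins 54 mm behind the grasp point. The pads swing forward as they close: fully open they stand 13 mm farther back than shut.
Start: joints at [1.346, 0.241, 0.005, 1.335, 0, 1.571], TCP at [0.111, 0.487, 0.245] pointing down, gripper open.
Joint ranges: [-2.72, 2.72], [-1.05, 1.87], [-1.09, 1.28], [-1.99, 2.15], [-1.42, 1.44], [-3.14, 3.14]. Speed limits (rad/s): [2.79, 2.79, 3.14, 3.14, 3.14, 3.14].

### API

Orientations are given as a unit quaternion [x, y, z, w].
In Python, from workcell import get_obs, optics, ticket gives the robot as it stands.
- The arm moves only by the shell command python3 -m inch 'ROWS'. ROWS is JSON, a list that holds one entry, the list of rows, each a list of 5 numbers: the finger opening in cm, from 0 to 8.54, then the shift along the tool's x, y, z in cm, then the turn about the tool's z in degrees. In form: [[[fingers, dx, dy, dz, roll], ...]]. A call has exactly 5 rows; each row is the pose to reach, as a shift and turn from the pose measured when the call began, along the tool's axes at that moment; what a row does not reach only later rows make up. A row lasts 1/8 s, in which the tool goes at most 62.5 mm and 10.7 degrees, less where a joint would pass 70% of its speed; a pose out of reach is approached as far as the arm can. A call with a gripper value outside its range is refused whole. The fingers move at their own pace and stop on an object; the grip force is fixed at half the most. Time passes only in rows, so rows that repeat a pose let the fingers close, or fill a call up. It gives the time, the measured TCP pose, the force and the opening at its end, in the units of the state.
- get_obs(): the state, without advancing time (a new reading comes with each control period).
- optics.camera(name): name is "scene" or "top" or "wrist"; returns (picture, depth): 420x560x3 uint8, red, green, blue; 420x560 float32, m along the optical axis (not along the pixel's ray), 0 where there is no reading.
- optics.camera_info(name): a dict with "vfov" (degrees; the focal length in pixels is half the picture's height over the tangent of half this angle, whatever the lens; pixels are square), "cx", "cy" (the principal point, pixels), "R" (3x3) and "t" (3): a world point X has camera coordinates R X + t. Camera axes: x right, y down, z forward; pixel columns grow to the right and rows downward; lengths in m; the calibration is good to about 2 mm. A picture is of the moment at which its call begins: read the wrist's pose just before it. camera_info takes no time and is no camera call; for the wrist camera it gives the pose at the moment of the call.
- ticket.job_done(): hands the job in, once; it reports no verdict.
The state is a dict: "clock": time; "joint_pos": joint angles; "joint_vel": joint speeds; "tau": joint torques, N m; "eef_pos": TCP position; "tool_rot": TCP orientation; "ft_force": force on the tool from outside, world axes, zero at the start; "ft_torque": the same for the moment, N m; "grip_width": finger opening in m.
Only numpy, scipy, OpenCV 4.12 (cv2) and the standard library are available. Lean on these libraries where they do the work, as an engineer would, in place of code of your own. Each camera call takes 0.05 s, during which the arm holds its last target.

### The job

Fit the wooden filing block with the V-notch to the steel rail base on the bench: with its back raised, hook the block's front lip under the base's overhanging rail, then rock the back down until the foot clicks under the sprung catch, so that the block lies flat, in line with the base and about centred between its sides. Leave the other block, the one with three round holes, where it lies.

Things in the scene. Friction and masses are not known exactly. Their poses are not given: they have to be found in the camera images.
- rail_base: Steel base fixed to the bench, 124 mm long (x -62 to +62), 64 mm wide (y). Origin on the bench, below the origin of a seated block; z up, +x from rail to catch, roughly away from the robot. Flat floor at z = 8 mm. The rail lip reaches z = 27 mm, the catch z = 29 mm. A seated block stands on the floor, its middle over this origin (2 mm play in x), axes parallel.
- rail_edge (a point): Middle of the lower free edge of the rail's overhanging lip, at x = -44, z = 21 mm in the base's frame, same axes. The lip is 64 mm wide, 6 mm thick and runs from here to -x; below it is an open channel 13 mm high that ends 12 mm farther in (-x) at the rail's wall.
- catch (a joint): Outward (+x) travel of the sprung catch, m: 0 shut, at most 0.012. It is 36 mm wide at the base's +x end. Its nose reaches in to x = +36 mm with underside at z = 15 mm; its slope rises outward to x = +47, z = 29 mm. A foot pressed on the slope with 4 to 15 N pushes it out 3 to 7 mm; when the foot is below the nose it springs shut.
- notch_block_center (a point): Block to fit: wood 60 (x) x 44 (y) x 28 mm on a steel shoe 36 mm wide, 34 mm high in all, 0.16 kg, with a V notch 25 mm deep through its front (-x) end. Point: middle of the wood, 20 mm above the underside; x from lip to foot, z up. Grip the wood's two long sides (y +-22 mm), solid from x = -5 to +30 mm from here. Seated, the point is 28 mm above the bench.
- notch_block_lip (a point): Middle of the front edge of the block's lip, a steel tongue 5 mm thick, 36 mm wide that stands 24 mm out of the wood. It is 54 mm ahead (-x) of the block's middle and 2.5 mm above the underside. Same axes as the block. Seated: x = -54, z = 10.5 mm in the base's frame.
- notch_block_foot (a point): Middle of the back edge of the block's foot, a steel tongue 5 mm thick, 36 mm wide that stands 11 mm out of the wood. It is 41 mm behind (+x) the block's middle and 2.5 mm above the underside. Seated: x = +41, z = 10.5 mm in the base's frame, under the catch's nose.
- hole_block_center (a point): The other block, to be left alone: same wood, size and shoe, no notch, but three round holes (8, 11 and 14 mm) in a row in its top. The point is in its middle, 20 mm above its underside.
Mind the look-alikes: they are no part of the job. What is shaped like the part that bears notch_block_center but orange is not meant.

How it is judged:
On the way:
1. the notched block's lip is under the rail while its back is still raised (more than 4 degrees) (x of notch_block_lip in the frame of rail_base between -0.06 and -0.046 m and z of notch_block_lip in the frame of rail_base below 0.0205 m and y of notch_block_lip in the frame of rail_base between -0.018 and 0.018 m and angle between notch_block_center's own z axis and vertical above 0.07 rad), for 0.1 s.
At the end, for the whole second after the job is handed in: The notched block is seated on the rail base: lip under the rail, foot under the closed catch (catch within 3 mm of shut), lip and foot down on the floor within about 4 mm, block level within 4 degrees, in line with the base within 10 degrees and centred across it within 12 mm (x of notch_block_lip in the frame of rail_base below -0.048 m and z of notch_block_lip in the frame of rail_base below 0.014 m and z of notch_block_foot in the frame of rail_base below 0.0145 m and x of notch_block_foot in the frame of rail_base above 0.034 m and y of notch_block_center in the frame of rail_base between -0.012 and 0.012 m and angle between the x axis of notch_block_center and the x axis of rail_base, either way round below 0.175 rad and angle between notch_block_center's own z axis and vertical below 0.07 rad and value of joint catch below 0.003 m); the robot touches nothing.
It fails at once if the block with the three holes is moved by more than 25 mm (distance of hole_block_center from where it was at the start of the episode above 0.025 m).
It also fails if it takes over 53 s, if anything falls off the work surface, if the arm or the gripper's body presses on something with over 40 N, if the wrist force passes 120 N, or if a joint passes its speed limit or range.

## Working session

There is one attempt and no reset: what is moved stays moved. The work goes in short steps, Python scripts to look and compute and a shell command to move; the robot and the scene stay as the last step left them, time stands still between calls to the robot, and variables do not carry over. Pictures are saved under pics/ and viewed, and the job is handed in when it is done.

```bash
ls; mkdir -p pics; cat > h.py <<'E'
import numpy as np, cv2
from workcell import get_obs, optics, ticket
from scipy.spatial.transform import Rotation as Ro
def snap(name,fn):
    ci=optics.camera_info(name); im,d=optics.camera(name)
    np.savez('pics/'+fn+'.npz',im=im,d=d,**{k:np.array(v) for k,v in ci.items()})
    cv2.imwrite('pics/'+fn+'.png',im[:,:,::-1]); return im,d,ci
def pts(fn):
    z=np.load('pics/'+fn+'.npz'); d=z['d']; f=d.shape[0]/2/np.tan(np.radians(z['vfov'])/2)
    v,u=np.mgrid[0:d.shape[0],0:d.shape[1]]
    c=np.stack([(u-z['cx'])*d/f,(v-z['cy'])*d/f,d],-1)
    w=(c-z['t'])@z['R']; w[d==0]=np.nan
    return z['im'],w
def crop(fn,x0,y0,x1,y1,s,out):
    im=cv2.imread('pics/'+fn+'.png')[y0:y1,x0:x1]
    cv2.imwrite('pics/'+out+'.png',cv2.resize(im,None,fx=s,fy=s,interpolation=cv2.INTER_CUBIC))
E
python3 - <<'E'
from h import *
print(get_obs())
for n in ['scene','top']:
    im,d,ci=snap(n,n+'0'); print(ci)
E
```

```text
pics
{'clock': 0.0, 'joint_pos': array([ 1.34598910e+00,  2.41394803e-01,  3.73437800e-03,  1.33519338e+00,
       -3.75738067e-05,  1.57083908e+00]), 'joint_vel': array([-0.00082052,  0.00182705, -0.00058544, -0.00174557,  0.00054627,
        0.00127005]), 'tau': array([-5.10702266e-04, -3.72324550e+01,  2.52404183e+01,  1.70813635e-02,
        3.30604928e-05, -2.25552952e-06]), 'eef_pos': array([0.11133701, 0.48683531, 0.24442587]), 'tool_rot': array([ 7.81971479e-01,  6.23313362e-01, -7.92707852e-04,  6.55952619e-04]), 'ft_force': array([-0.88491864,  0.15595791, -0.8701229 ]), 'ft_torque': array([-0.04228841, -0.03144918,  0.01984883]), 'grip_width': 0.08546305427950518}
{'vfov': 50.120031380247546, 'cx': 275.053406932537, 'cy': 204.86128684432205, 'R': array([[-0.8556403 , -0.51731089,  0.01640515],
       [-0.22063654,  0.33589752, -0.91569229],
       [ 0.46818715, -0.7871228 , -0.40154514]]), 't': array([0.46378299, 0.25805583, 0.60101855])}
{'vfov': 54.23571108632103, 'cx': 276.7355488261995, 'cy': 210.85496552996025, 'R': array([[ 0.01576571, -0.99963418, -0.02197609],
       [-0.99472972, -0.01345378, -0.10164537],
       [ 0.10131252,  0.02346278, -0.99457794]]), 't': array([-0.14603951,  0.62644745,  0.82401528])}
```

View pics/scene0.png

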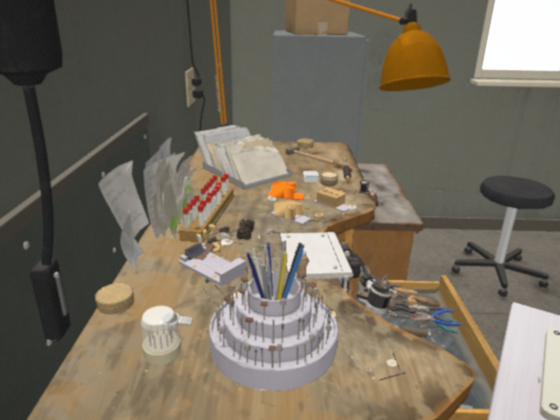

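View pics/top0.png

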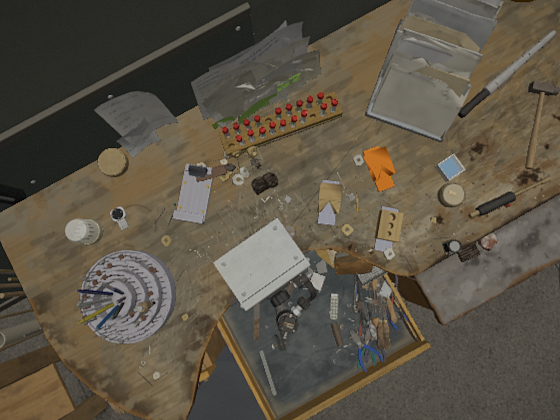

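```bash
python3 - <<'E'
from h import *
crop('top0',160,140,300,240,5,'c1')
crop('top0',300,130,440,260,5,'c2')
im,w=pts('top0')
for n,(u,v) in dict(base=(193,200),base2=(200,172),notch=(330,190),lip=(328,214),hole=(390,222),holelip=(386,242),orange=(378,165)).items(): print(n,w[v,u])
E
```

```text
base [0.65189414 0.04449805 0.00765208]
base2 [0.70926093 0.02706627 0.02811928]
notch [ 0.67334242 -0.24709272  0.03324367]
lip [ 0.62605069 -0.24621379  0.00262326]
hole [ 0.60871503 -0.37167509  0.02822441]
holelip [ 0.56803627 -0.36913955  0.00276745]
orange [ 0.72710282 -0.34669185  0.03436103]
```

View pics/c1.png

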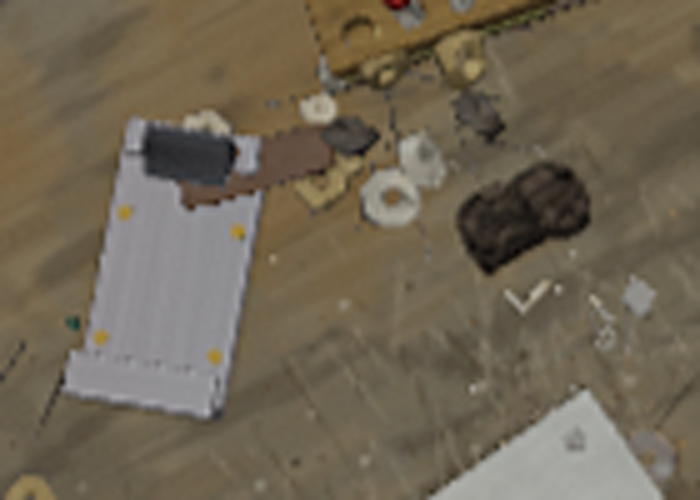

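View pics/c2.png

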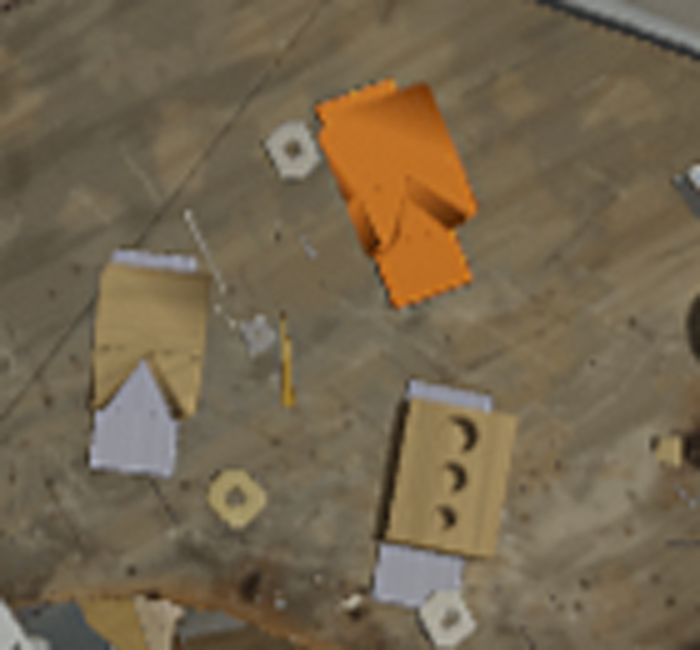

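```bash
python3 - <<'E'
from h import *
im,w=pts('top0')
def show(u0,v0,u1,v1,s,out):
    z=w[v0:v1,u0:u1,2]; g=np.clip(np.nan_to_num(z)*1000/40,0,1)*255
    cv2.imwrite('pics/'+out+'.png',cv2.resize(cv2.applyColorMap(g.astype(np.uint8),cv2.COLORMAP_JET),None,fx=s,fy=s,interpolation=cv2.INTER_NEAREST))
show(160,140,300,240,5,'d1'); show(300,130,440,260,5,'d2')
def rect(u0,v0,u1,v1,a,b):
    p=w[v0:v1,u0:u1].reshape(-1,3); p=p[(p[:,2]>a)&(p[:,2]<b)]
    r=cv2.minAreaRect((p[:,:2]*1000).astype(np.float32)); print(len(p),r,p.mean(0),np.median(p[:,2])); print(cv2.boxPoints(r).round(1).tolist())
rect(314,176,345,215,.024,.042)   # notch wood
rect(374,205,406,243,.024,.042)
rect(170,162,214,224,.004,.05)  # base
E
```

```text
540 ((659.2855224609375, -246.4382781982422), (44.05693435668945, 60.2166862487793), 84.12776184082031) [ 0.66176529 -0.24657535  0.03341202] 0.033522572633170974
[[627.0999755859375, -265.29998779296875], [687.0, -271.3999938964844], [691.5, -227.60000610351562], [631.5999755859375, -221.39999389648438]]
598 ((602.510009765625, -369.5728454589844), (44.542171478271484, 60.28193283081055), 79.80774688720703) [ 0.601757   -0.36891223  0.03312482] 0.03342401127641102
[[568.9000244140625, -386.20001220703125], [628.2000122070312, -396.79998779296875], [636.0999755859375, -353.0], [576.7999877929688, -342.29998779296875]]
1709 ((669.1466674804688, 45.603309631347656), (72.83241271972656, 126.80142974853516), 80.23980712890625) [0.66567477 0.04172857 0.01290774] 0.008666773608643725
[[600.5, 20.5], [725.5, -1.0], [737.7999877929688, 70.69999694824219], [612.7999877929688, 92.19999694824219]]
```

View pics/d1.png

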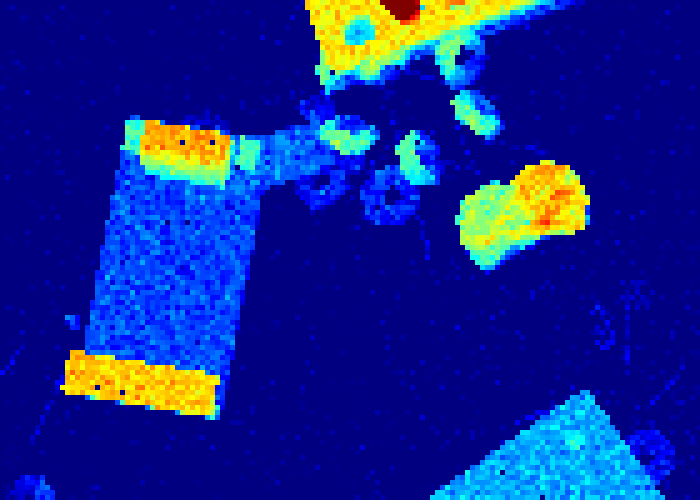

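View pics/d2.png

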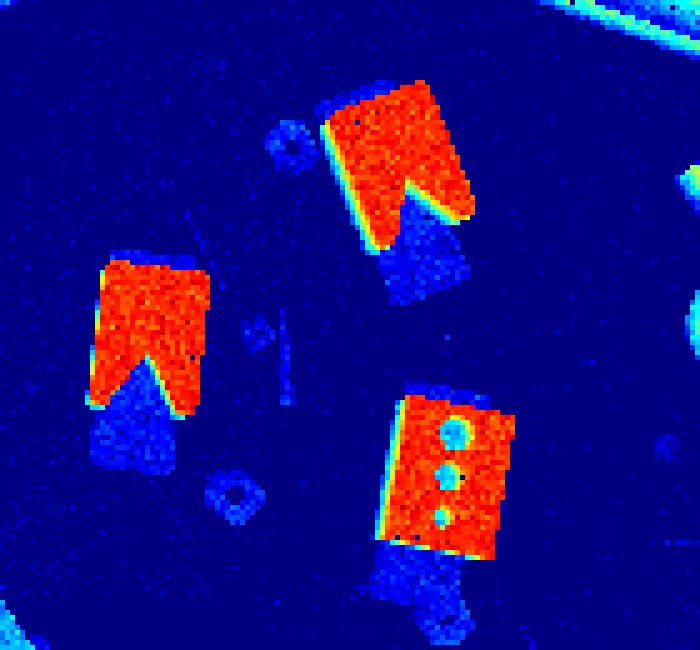

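```bash
python3 - <<'E'
from h import *
im,w=pts('top0')
def rect(u0,v0,u1,v1,a,b):
    p=w[v0:v1,u0:u1].reshape(-1,3); p=p[(p[:,2]>a)&(p[:,2]<b)]
    r=cv2.minAreaRect((p[:,:2]*1000).astype(np.float32)); print(len(p),r,np.median(p[:,2])); print(cv2.boxPoints(r).round(1).tolist())
rect(170,205,210,226,.021,.035)  # rail
rect(185,162,208,178,.025,.035)  # catch top
rect(172,180,214,209,.0055,.0125)  # floor
# per-row edges of floor
for v in range(180,208,4):
    r=w[v,165:225]; m=np.where((r[:,2]>.0052)&(r[:,2]<.013))[0]; a,b=r[m[0]],r[m[-1]]; print(v,(a*1000).round(1),(b*1000).round(1))
crop('top0',178,160,232,196,12,'c3')
z=w[160:196:2,196:232:3,2]*1000; np.set_printoptions(linewidth=200); print(z.round(0))
E
```

```text
260 ((615.2254028320312, 50.63617706298828), (64.2197265625, 17.883865356445312), 81.14471435546875) 0.026933727072876765
[[601.4000244140625, 20.299999237060547], [619.0999755859375, 17.5], [629.0, 81.0], [611.2999877929688, 83.69999694824219]]
104 ((716.6055908203125, 35.38602828979492), (36.58201217651367, 15.60527515411377), 79.65548706054688) 0.028216253669164235
[[705.5999755859375, 18.799999237060547], [721.0, 16.0], [727.5999755859375, 52.0], [712.2000122070312, 54.79999923706055]]
803 ((664.9180908203125, 46.763221740722656), (61.92617416381836, 80.16761016845703), 0.14659160375595093) 0.007946334576578363
[[633.9000244140625, 86.80000305175781], [634.0999755859375, 6.599999904632568], [696.0, 6.800000190734863], [695.7999877929688, 86.9000015258789]]
180 [695.3  70.2   7.1] [696.6 -21.    6.2]
184 [686.2  71.4   9.3] [687.4   9.1   6.6]
188 [677.6  71.4   8.1] [678.4   8.5   7.9]
192 [669.   73.4   7.5] [669.7  10.5   7.6]
196 [660.2  75.1   7.9] [660.9  12.2   8.2]
200 [651.7  77.4   6.2] [652.2  14.1   8. ]
204 [642.6  85.1   8.4] [643.8  16.4   5.9]
[[-3. -4. -1. -2.  2.
[... 197 characters left out ...]
29. 17. 16.  9. 11.  7.  6. 21. 17.]
 [28. 28. 30. 23. 17. 16.  8. 12. 11.  7.  5. 19.]
 [22. 24. 23. 21. 19. 12.  9. 11.  9.  8.  8.  4.]
 [19. 20. 20. 18.  7. 11. 10.  8.  9.  7.  7.  3.]
 [ 8. 17. 19.  7. 10. 12.  8. -3.  3. -2.  7.  2.]
 [ 8.  6.  8.  9. 10.  6. -2. -0.  3.  7.  8. -3.]
 [ 5.  7.  8.  5.  5.  9. -1. -4. -3.  7.  3.  1.]
 [ 5.  6.  9.  8.  7.  6. -2.  0. -2. -3. -2. -3.]
 [ 6.  5.  8.  8.  7.  3. -2. -1. -5.  1. -3. -2.]
 [ 8. 11.  8.  9.  8. -2. -1. -4. -4. -1. -2. -1.]
 [ 8.  9.  7.  8.  8. -2. -4. -1. -1. -1. -1. nan]
 [ 8.  8.  8.  9.  8. -3. -2. -3. -2. -3. -2. -3.]
 [ 7.  8.  7.  8.  7. -3. -3. -2. -2. -5.  1. -2.]
 [ 5.  9.  8.  6.  7. -0. -4. -4. -3. -3.  0. -3.]]
```

View pics/c3.png

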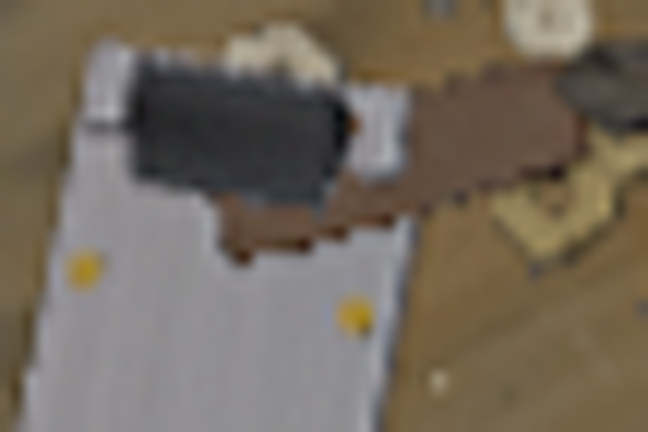

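```bash
cat >> h.py <<'E'
def go(x,y,z,yaw):
    """shift in cm & roll deg to get TCP to x,y,z (m) with jaw axis (tool x) along yaw deg (mod 180)"""
    o=get_obs(); R=Ro.from_quat(o['tool_rot']).as_matrix()
    s=R.T@(np.array([x,y,z])-o['eef_pos'])*100
    cur=np.degrees(np.arctan2(R[1,0],R[0,0])); 
    r=-(yaw-cur); r=(r+90)%180-90
    print('t',round(o['clock'],2),'pos',o['eef_pos'].round(4),'jaw',cur.round(2),'z',R[:,2].round(4),'F',o['ft_force'].round(1),'w',round(o['grip_width']*1000,1),'q',o['joint_pos'].round(2))
    print('shift cm',s.round(2),'roll',round(r,1),'or',round(r-180*np.sign(r),1))
E
python3 - <<'E'
from h import *
im,w=pts('top0')
ci=optics.camera_info('wrist'); print(ci, -ci['R'].T@ci['t'])
# max heights on grid
p=w.reshape(-1,3); p=p[~np.isnan(p[:,0])]
print('cols y .6..-.4')
for x in np.arange(0.8,0.0,-.05):
    print(round(x,2),[int(np.percentile(q,99)*1000) if len(q:=p[(abs(p[:,0]-x)<.025)&(abs(p[:,1]-y)<.025)][:,2])>5 else None for y in np.arange(.6,-.45,-.05)])
go(.64,.045,.2,-9.3+90)
E
```

```text
{'vfov': 61.792522852679014, 'cx': 283.7750249473184, 'cy': 210.74651580704662, 'R': array([[ 0.22289795,  0.97483905, -0.00230915],
       [ 0.92160516, -0.20995271,  0.32644109],
       [ 0.31774272, -0.07489117, -0.94521473]]), 't': array([-0.49758903, -0.04304146,  0.38088355])} [0.02955583 0.50455736 0.37291824]
cols y .6..-.4
0.8 [None, None, None, None, None, None, None, None, 427, 456, 245, 110, 99, 73, 73, 73, 70, 2, 2, 2, 19]
0.75 [None, None, None, None, None, None, 283, 351, 359, 137, 41, 18, 26, 72, 25, 1, 1, 1, 33, 36, 1]
0.7 [None, None, None, None, 137, 203, 247, 25, 25, 1, 1, 30, 29, 19, 30, 28, 2, 36, 2, 35, 33]
0.65 [None, None, None, 29, 126, 158, 1, 1, 10, 1, 13, 23, 9, 2, 18, 4, 33, 36, 6, 34, 34]
0.6 [None, None, None, 1, 1, 1, 70, 71, 11, 1, 27, 29, 27, 2, 14, 15, 4, 7, 8, 36, 36]
0.55 [-177, None, None, 1, 2, 1, 69, 70, 61, 63, 41, 2, 13, 15, 15, 15, 15, 1, 1, 33, 33]
0.5 [-190, None, None, 1, 1, 1, 1, 70, 120, 156, 82, 2, 14, 15, 15, 15, 14, -215, -136, 0, 2]
0.45 [None, -178, -44, None, 1, 1, 1, 91, 182, 167, 137, 40, 2, 16, 15, 13, -4, -244, -240, -181, -2
[... 448 characters left out ...]
[None, None, None, None, None, None, None, None, 0, 1, 0, 1, None, -209, -210, -243, -244, -203, -198, -198, None]
0.15 [None, None, None, None, None, None, None, None, None, None, -790, -793, None, None, -208, -237, -198, -198, -197, None, None]
0.1 [None, None, None, None, None, None, None, None, None, None, -221, -220, -223, -226, -213, -211, None, None, None, None, None]
0.05 [None, None, None, None, None, None, None, None, None, None, None, None, None, None, None, None, None, None, None, None, None]
t 0.1 pos [0.1113 0.4869 0.2445] jaw 77.12 z [-4.0e-04 -1.9e-03 -1.0e+00] F [-0.7 -0.  -0.8] w 85.3 q [ 1.35  0.24  0.    1.34 -0.    1.57]
shift cm [-31.28  61.39   4.51] roll -3.6 or 176.4
```

```bash
python3 -m inch '[[[8.5,0,0,-6,0],[8.5,-2.5,5,-6,0],[8.5,-5,10,-6,0],[8.5,-7.5,15,-6,0],[8.5,-10,20,-6,-3]]]'; python3 -m inch '[[[8.5,-2.5,5,0,0],[8.5,-5,10,0,0],[8.5,-7.5,15,0,0],[8.5,-10,20,0,0],[8.5,-12.5,25,0,0]]]'; python3 - <<'E'
from h import *
go(.60,.045,.26,-9.3+90)
E
```

```text
clock: 0.72
eef_pos: [0.285, 0.3436, 0.3044]
tool_rot: [0.765, 0.644, -0.001, 0.001]
ft_force: [1.0, 0.3, -0.0]
grip_width: 0.0848
clock: 1.35
eef_pos: [0.5113, 0.1766, 0.3042]
tool_rot: [0.765, 0.644, -0.001, 0.0]
ft_force: [-0.5, 0.4, 0.3]
grip_width: 0.0849
t 1.35 pos [0.5113 0.1766 0.3042] jaw 80.22 z [-0.0014 -0.0022 -1.    ] F [-0.5  0.4  0.3] w 84.9 q [ 0.33  0.31  0.25  1.51 -0.    0.5 ]
shift cm [-11.45  10.98   4.43] roll -0.5 or 179.5
```

```bash
python3 -m inch '[[[8.5,-3,3,0,0],[8.5,-6,6,1,0],[8.5,-9,9,3,0],[8.5,-11.4,11,4.4,0],[8.5,-11.4,11,4.4,0]]]'; python3 - <<'E'
from h import *
snap('wrist','w1')
E
```

```text
clock: 1.98
eef_pos: [0.5999, 0.0433, 0.2576]
tool_rot: [0.766, 0.643, -0.003, -0.001]
ft_force: [-0.8, 0.1, 0.8]
grip_width: 0.0852
```

View pics/w1.png

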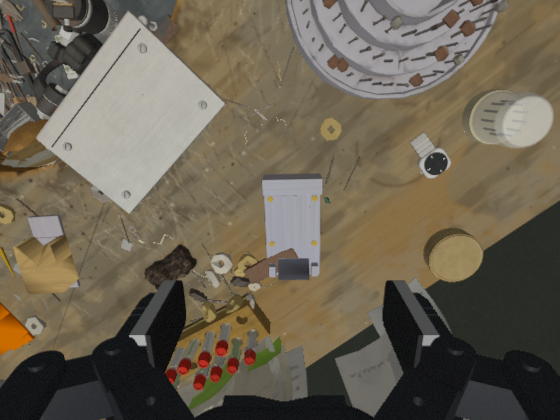

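```bash
python3 - <<'E'
from h import *
crop('w1',220,160,340,300,5,'c4')
im,w=pts('w1')
z=w[236:290:3,225:330:5]*1000; np.set_printoptions(linewidth=200); print(z[...,2].round(0))
E
```

```text
[[-1. -3. -2. -1. -2. -2.  1. -3. -3.  9.  7.  8.  6.  7.  8.  8.  8.  7.  9. -1. -2.]
 [-4. -2. -3. -3. -0. -3. -1. -2. -2.  8.  8.  8.  7.  8.  7.  9.  9.  8.  9. -3. -3.]
 [-2. -2. -2. -2. -2. -2. -2. -3. -2.  9.  9.  8.  8.  8.  8.  8.  8.  8.  8. -2. -3.]
 [-2. -2. -2. -2. -3. -1. -3. -1. -1.  9.  9.  9.  8.  7.  9.  6.  8.  8.  8. -2. -2.]
 [-2. -4. -1. -1. -2. -3. -2. -2. -2.  8.  8.  7.  8.  7.  9.  7.  8.  9.  8. -3. -2.]
 [-1.  3. -2. -1. -3. -3. -1. -2. -3.  8.  7.  9.  8.  8.  7.  7.  8.  8.  8. -2. -2.]
 [ 6.  2. -2. -2.  2. -2. -2. -2. -1.  6. 10.  9.  9.  9.  9.  8.  8.  7.  7. -2. -1.]
 [ 5.  1. -2.  3.  7.  4. -1. -3. -2.  8. 10.  9.  9.  9.  9.  8.  6.  8.  8. -1. -3.]
 [ 7.  5. -2.  8.  6.  4.  3.  5.  9.  7.  8. 16. 16. 17. 17. 17. 18.  8.  8. -2. -2.]
 [ 8.  5. -2.  8. -1.  4.  5. 10.  8.  9. 11. 20. 19. 21. 20. 19. 22.  8. 12. -2. -3.]
 [ 7.  6. -2.  6.  2.  8. 11.  9.  9. 17. 16. 22. 24. 22. 22. 23. 23.  8. 17. -2. -1.]
 [ 8.  1.  4.  5.  7. 11. 10.  9. 11. 17. 17. 24. 26. 26. nan 25. 26.  9. 18. -3. -3.]
 [ 8.  2.  5.  3.  9.  9.  8. 10.  8. 18. 17. 28. 28. 28. 28. 29. 27.  6. 17. -2. -2.]
 [-3. -2.  4.  5.  5.  8. 10.  9.  9. 17. 17. 28. nan 29. 29. 28. 28. -1. 17. -1. -1.]
 [-1. -3. 17. 18. 13.  7.  8.  9. -2. -1. -2. 29. 28. 28. 29. 29. 29. -1. -2. -3. -2.]
 [ 2. 13. 17. 20. 18.  8.  8. -2. -3. -3. -3. -2. -2. -3. -3. -2. -2. -2. -2. -2. -3.]
 [-3. -1. 20. 19. 17.  6.  5.  2. -1.  2. -2. -0. -3. -1. -3. -3. -3. -1. -0. -1. -2.]
 [-0. -4. -2. -2. -3.  5.  3.  4. -2. -1. -2. -2. -3. -2. -2. -2. -3. -2. -3. -2. -2.]]
```

View pics/c4.png

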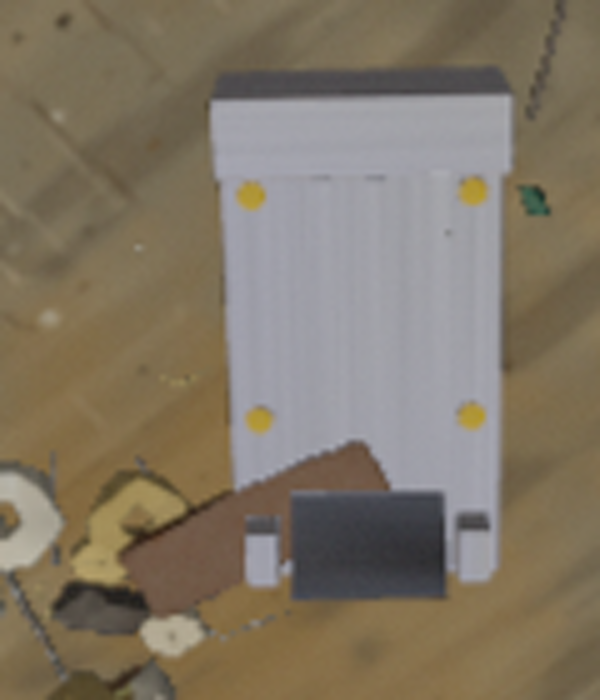

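```bash
python3 - <<'E'
from h import *
im,w=pts('w1'); z=w[...,2]*1000
m=np.zeros(z.shape,np.uint8)
c=lambda L:[(220+a/5,160+b/5) for a,b in L]
for n,L in dict(strip_on=[(250,505),(355,450),(375,485),(290,495),(250,510)],strip_off=[(140,560),(228,515),(235,580),(160,605)],floor_near=[(260,430),(340,400),(360,435),(265,475)],floor=[(260,220),(460,220),(460,400),(280,400)],bench=[(230,300),(100,300),(100,420),(230,420)]).items():
    m[:]=0; cv2.fillPoly(m,[np.array(c(L)).round().astype(np.int32)],1); q=z[m>0]; print(n,len(q),np.nanmedian(q).round(2),np.nanstd(q).round(2))
for n,p in dict(tipA=(358,443),tipB=(388,487),endA=(125,552),endB=(160,612)).items():
    u,v=220+p[0]/5,160+p[1]/5; print(n,w[int(v),int(u)].round(4))
E
```

```text
strip_on 119 8.85 2.4
strip_off 223 9.11 0.91
floor_near 183 7.78 0.77
floor 1443 7.65 0.75
bench 675 -1.92 2.42
tipA [0.6915 0.0335 0.0079]
tipB [0.7044 0.0385 0.0076]
endA [ 0.7114 -0.0265  0.0064]
endB [ 0.7271 -0.0207  0.01  ]
```

```bash
python3 - <<'E'
from h import *
im,w=pts('w1')
def rect(u0,v0,u1,v1,a,b):
    p=w[v0:v1,u0:u1].reshape(-1,3); p=p[(p[:,2]>a)&(p[:,2]<b)]
    r=cv2.minAreaRect((p[:,:2]*1000).astype(np.float32)); print(len(p),r,np.median(p[:,2])); print(cv2.boxPoints(r).round(1).tolist())
rect(255,170,330,200,.023,.035)
rect(270,255,312,285,.0275,.035)
for v in range(200,250,8):
    r=w[v,240:340]; m=np.where((r[:,2]>.006)&(r[:,2]<.013))[0]; a,b=r[m[0]],r[m[-1]]; print(v,(a*1000).round(1),(b*1000).round(1),((a+b)*500).round(1))
rect(0,230,85,310,.025,.04)
go(.6675,-.2472,.15,-5.8+90)
E
```

```text
1025 ((612.95556640625, 47.361488342285156), (63.965450286865234, 18.73921775817871), 81.25115203857422) 0.026607862566145717
[[598.7999877929688, 17.200000762939453], [617.4000244140625, 14.300000190734863], [627.0999755859375, 77.5], [608.5999755859375, 80.4000015258789]]
245 ((715.6702270507812, 31.39337921142578), (34.54301452636719, 11.712684631347656), 79.94445037841797) 0.028634877182198617
[[706.9000244140625, 15.399999618530273], [718.4000244140625, 13.399999618530273], [724.5, 47.400001525878906], [712.9000244140625, 49.400001525878906]]
200 [627.8  13.3   7.9] [640.4  84.5   7.2] [634.1  48.9   7.5]
208 [637.2  11.5   7.7] [648.   72.    6.9] [642.6  41.8   7.3]
216 [647.   10.7   7.3] [657.7  71.7   7. ] [652.4  41.2   7.2]
224 [656.4   9.    7.9] [666.6  70.3   9.2] [661.5  39.6   8.6]
232 [666.5   6.9   7. ] [677.1  68.9   7.5] [671.8  37.9   7.2]
240 [676.5   6.2   7.4] [687.   67.5   7.9] [681.8  36.8   7.6]
248 [686.5   4.3   7.7] [697.2  66.    7.8] [691.9  35.2   7.7]
2017 ((656.71875, -249.9262237548828), (46.586910247802734, 60.869998931884766), 84.26639556884766) 0.03349922993261495
[[624.0999755859375, -270.1000061035156], [684.7000122070312, -276.1000061035156], [689.2999877929688, -229.8000030517578], [628.7999877929688, -223.6999969482422]]
t 2.02 pos [0.5998 0.0446 0.2588] jaw 80.11 z [-0.0046 -0.002  -1.    ] F [-0.3  0.7 -0.2] w 84.6 q [ 0.08  0.45  0.34  1.46 -0.    0.25]
shift cm [-27.56  11.72  10.91] roll -4.1 or 175.9
```

```bash
python3 -m inch '[[[8.5,-6,2.5,2.5,0],[8.5,-12,5,5,-2],[8.5,-18,8,8,-4],[8.5,-24,11,10,-4],[8.5,-27.6,11.7,11,-4]]]'; python3 -m inch '[[[8.5,0,0,0,0],[8.5,0,0,0,0],[8.5,0,0,0,0],[8.5,0,0,0,0],[8.5,0,0,0,0]]]'; python3 - <<'E'
from h import *
go(.666,-.249,.02,-5.8+90)
snap('wrist','w2')
E
```

```text
clock: 2.65
eef_pos: [0.667, -0.2391, 0.1517]
tool_rot: [0.742, 0.671, -0.002, -0.001]
ft_force: [0.5, 0.0, 0.8]
grip_width: 0.0848
clock: 3.28
eef_pos: [0.6674, -0.238, 0.1526]
tool_rot: [0.741, 0.671, -0.002, -0.0]
ft_force: [0.2, 0.6, -0.6]
grip_width: 0.0846
t 3.27 pos [ 0.6674 -0.238   0.1526] jaw 84.35 z [-0.0025 -0.002  -1.    ] F [ 0.2  0.6 -0.6] w 84.6 q [-0.34  0.72  0.52  1.37 -0.   -0.24]
shift cm [-1.08  0.   13.26] roll 0.2 or -179.8
```

View pics/w2.png

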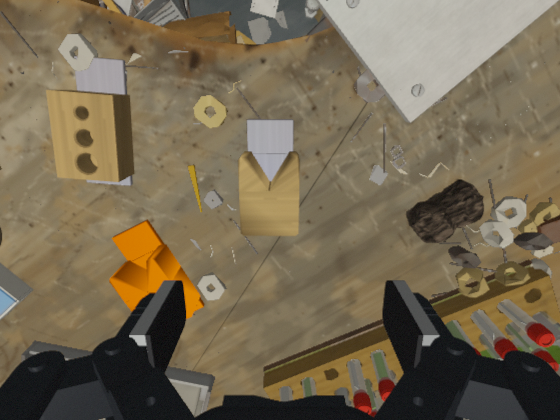

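```bash
python3 - <<'E'
from h import *
im,w=pts('w2')
p=w[140:240,230:310].reshape(-1,3); p=p[(p[:,2]>.025)&(p[:,2]<.04)]
r=cv2.minAreaRect((p[:,:2]*1000).astype(np.float32)); print(r,np.median(p[:,2])); print(cv2.boxPoints(r).round(1).tolist())
E
```

```text
((657.2562255859375, -250.04847717285156), (44.069393157958984, 60.66109848022461), 84.04402160644531) 0.03371535021061548
[[624.7999877929688, -268.79998779296875], [685.0999755859375, -275.1000061035156], [689.7000122070312, -231.3000030517578], [629.4000244140625, -225.0]]
```

```bash
python3 -m inch '[[[6.5,-1.1,0,3,0],[6.5,-1.1,0,6,0],[6.5,-1.1,0,9,0],[6.5,-1.1,0,9,0],[6.5,-1.1,0,9,0]]]'; python3 - <<'E'
from h import *
go(.666,-.2495,.02,-5.9+90)
E
```

```text
clock: 3.95
eef_pos: [0.6666, -0.2495, 0.0636]
tool_rot: [0.741, 0.671, -0.001, 0.0]
ft_force: [1.1, 0.1, 0.6]
grip_width: 0.065
t 3.95 pos [ 0.6666 -0.2495  0.0636] jaw 84.34 z [-0.0013 -0.0025 -1.    ] F [1.1 0.1 0.6] w 65.0 q [-0.36  0.78  0.4   1.19 -0.   -0.26]
shift cm [ 0.01 -0.06  4.36] roll 0.2 or -179.8
```

```bash
python3 -m inch '[[[6.5,0,0,2,0],[6.5,0,0,4.3,0],[6.5,0,0,4.3,0],[4,0,0,4.3,0],[3.5,0,0,4.3,0]]]'; python3 -m inch '[[[3.5,0,0,0,0],[3.5,0,0,0,0],[3.5,0,0,0,0],[3.5,0,0,-2,0],[3.5,0,0,-4,0]]]'; python3 - <<'E'
from h import *
go(.69,.04,.10,-9+90)
snap('wrist','w3')
E
```

```text
clock: 4.58
eef_pos: [0.6682, -0.2502, 0.0232]
tool_rot: [0.741, 0.671, -0.0, 0.002]
ft_force: [0.3, 0.1, 2.5]
grip_width: 0.0432
clock: 5.2
eef_pos: [0.6675, -0.2498, 0.0627]
tool_rot: [0.741, 0.671, -0.001, 0.002]
ft_force: [0.6, -0.4, -1.5]
grip_width: 0.0428
t 5.2 pos [ 0.6675 -0.2498  0.0627] jaw 84.34 z [ 8.0e-04 -3.3e-03 -1.0e+00] F [ 0.6 -0.4 -1.5] w 42.8 q [-0.36  0.78  0.39  1.19 -0.   -0.26]
shift cm [29.05 -0.61 -3.82] roll 3.3 or -176.7
```

View pics/w3.png

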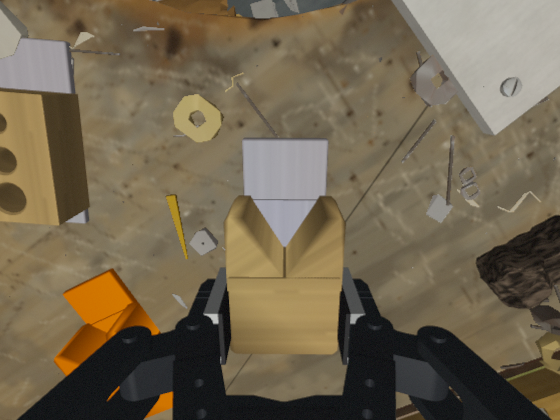

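```bash
python3 -m inch '[[[3.5,0,0,-4,0],[3.5,3,-2,-7,0],[3.5,8,-3,-8,0],[3.5,13,-3,-8,0],[3.5,18,-3,-8,0]]]'; python3 -m inch '[[[3.5,4,0,0,2],[3.5,7,0,0,3],[3.5,7,0,0,3],[3.5,7,0,0,3],[3.5,7,0,0,3]]]'; python3 - <<'E'
from h import *
go(.691,.036,.10,-9+90)
E
```

```text
clock: 5.88
eef_pos: [0.6566, -0.0667, 0.1455]
tool_rot: [0.741, 0.671, 0.001, 0.004]
ft_force: [0.0, 0.6, -1.5]
grip_width: 0.0433
clock: 6.5
eef_pos: [0.6633, 0.0017, 0.1449]
tool_rot: [0.759, 0.651, 0.0, 0.004]
ft_force: [0.8, -0.2, -2.0]
grip_width: 0.0425
t 6.5 pos [0.6633 0.0017 0.1449] jaw 81.22 z [ 0.0059 -0.0056 -1.    ] F [ 0.8 -0.2 -2. ] w 42.5 q [ 0.    0.62  0.32  1.27 -0.01  0.16]
shift cm [3.84 2.18 4.49] roll 0.2 or -179.8
```

```bash
python3 -m inch '[[[3.5,3.8,2,0,0],[3.5,3.8,2.2,2,0],[3.5,3.8,2.2,3,0],[3.5,3.8,2.2,3,0],[3.5,3.8,2.2,3,0]]]'; python3 - <<'E'
from h import *
go(.691,.036,.10,-9+90)
snap('wrist','w4'); snap('top','t4')
crop('t4',160,140,260,240,6,'t4c')
E
```

```text
clock: 7.12
eef_pos: [0.6912, 0.0349, 0.1156]
tool_rot: [0.76, 0.65, 0.001, 0.004]
ft_force: [-0.9, 0.0, -1.9]
grip_width: 0.0429
t 7.12 pos [0.6912 0.0349 0.1156] jaw 81.15 z [ 0.0067 -0.0056 -1.    ] F [-0.9  0.  -1.9] w 42.9 q [ 0.05  0.69  0.38  1.25 -0.01  0.21]
shift cm [ 0.11 -0.05  1.56] roll 0.2 or -179.8
```

View pics/w4.png

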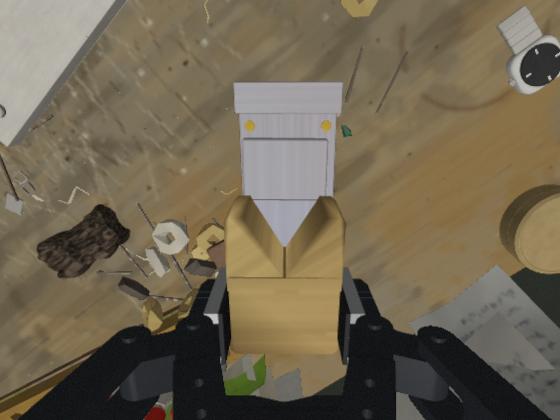

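View pics/t4c.png

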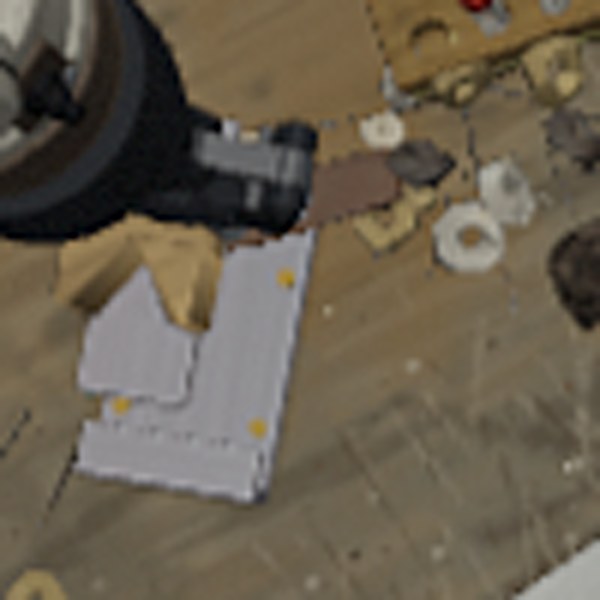

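```bash
python3 - <<'E'
from h import *
im,w=pts('w4')
def rect(n,u0,v0,u1,v1,a,b):
    p=w[v0:v1,u0:u1].reshape(-1,3); p=p[(p[:,2]>a)&(p[:,2]<b)]
    r=cv2.minAreaRect((p[:,:2]*1000).astype(np.float32)); print(n,len(p),r,np.median(p[:,2])); print(cv2.boxPoints(r).round(1).tolist())
rect('rail',225,75,350,118,.022,.035)
rect('lip',235,130,335,196,.08,.11)
rect('wood',220,190,350,356,.115,.14)
np.set_printoptions(linewidth=200); print((w[135:200:8,285]*1000).round(1)); print((w[200:350:20,235]*1000).round(1)[:,2])
for v in (120,126,132):
    r=w[v,230:350]; m=np.where((r[:,2]>.004)&(r[:,2]<.013))[0]; a,b=r[m[0]],r[m[-1]]; print(v,(a*1000).round(1),(b*1000).round(1),((a+b)*500).round(1))
E
```

```text
rail 3459 ((613.1222534179688, 47.45162582397461), (64.14476013183594, 17.453575134277344), 81.1286849975586) 0.02672395132461076
[[599.5999755859375, 17.100000381469727], [616.7999877929688, 14.399999618530273], [626.7000122070312, 77.80000305175781], [609.4000244140625, 80.5]]
lip 4886 ((639.2832641601562, 40.880069732666016), (38.046939849853516, 24.863489151000977), 80.7832260131836) 0.09681749567587047
[[624.0, 24.100000381469727], [648.5, 20.100000381469727], [654.5999755859375, 57.70000076293945], [630.0999755859375, 61.599998474121094]]
wood 15448 ((680.7907104492188, 35.390689849853516), (53.42452621459961, 61.60626983642578), 80.90703582763672) 0.12601790066880453
[[646.2000122070312, 13.899999618530273], [707.0, 4.099999904632568], [715.4000244140625, 56.900001525878906], [654.5999755859375, 66.5999984741211]]
[[637.2  42.2   7.5]
 [629.1  43.6  97.3]
 [632.3  43.1  97.4]
 [635.7  42.6  97. ]
 [639.   42.1  97.4]
 [642.6  41.5  96.6]
 [646.   41.   96.9]
 [649.5  40.5  97.2]
 [653.6  39.8  95.6]]
[104.7 126.9 125.9 125.9 126.5 127.2 127.1 127. ]
120 [623.   14.    7.7] [632.9  76.8   5.8] [628.   45.4   6.8]
126 [626.9  13.1   6.5] [637.7  82.9   6.2] [632.3  48.    6.4]
132 [630.7  13.2   7.6] [641.8  84.4   6.8] [636.3  48.8   7.2]
```

```bash
python3 -m inch '[[[3.5,0.24,0,2,0],[3.5,0.24,0,4,0],[3.5,0.24,0,5,0],[3.5,0.24,0,5.5,0],[3.5,0.24,0,5.9,0]]]'; python3 -m inch '[[[3.5,0,0,0,0],[3.5,0,0,0,0],[3.5,0,0,0,0],[3.5,0,0,0,0],[3.5,0,0,0,0]]]';python3 - <<'E'
from h import *
go(.691,.036,.0535,-9+90)
snap('wrist','w5'); im,w=pts('w5')
def rect(n,u0,v0,u1,v1,a,b):
    p=w[v0:v1,u0:u1].reshape(-1,3); p=p[(p[:,2]>a)&(p[:,2]<b)]
    r=cv2.minAreaRect((p[:,:2]*1000).astype(np.float32)); print(n,len(p),r,np.median(p[:,2])); print(cv2.boxPoints(r).round(1).tolist())
    return
print((w[100:200:6,285]*1000).round(1))
E
```

```text
clock: 7.85
eef_pos: [0.6929, 0.0373, 0.0576]
tool_rot: [0.759, 0.651, 0.002, 0.005]
ft_force: [0.2, -0.5, -1.1]
grip_width: 0.0429
clock: 8.48
eef_pos: [0.6929, 0.0372, 0.0577]
tool_rot: [0.759, 0.651, 0.002, 0.005]
ft_force: [0.1, 0.0, -2.2]
grip_width: 0.043
t 8.47 pos [0.6929 0.0372 0.0577] jaw 81.17 z [ 0.0091 -0.0054 -0.9999] F [ 0.1  0.  -2.2] w 43.0 q [ 0.06  0.74  0.3   1.13 -0.01  0.21]
shift cm [-0.15 -0.17  0.42] roll 0.2 or -179.8
[[614.5  48.5  27.7]
 [617.   48.1  25.7]
 [619.4  47.7  26.5]
 [621.9  47.3  26.6]
 [626.4  46.6   7.6]
 [629.2  46.2   7.5]
 [632.3  45.7   6.7]
 [630.6  46.   38. ]
 [633.1  45.6  37.7]
 [635.5  45.3  38.4]
 [637.8  44.9  39.1]
 [640.5  44.5  38.5]
 [643.   44.1  38.8]
 [645.4  43.7  39.7]
 [648.4  43.3  38.2]
 [650.8  42.9  39. ]
 [653.9  42.4  37.7]]
```

View pics/w5.png

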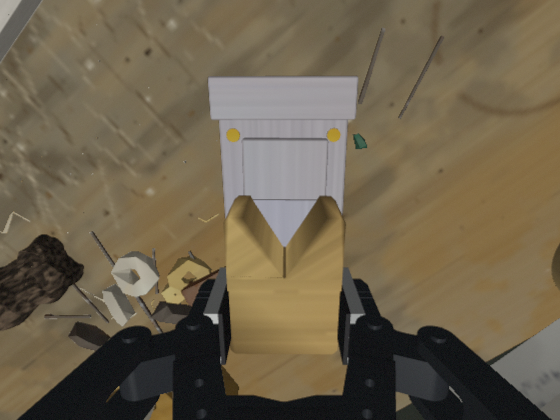

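```bash
python3 -m inch '[[[3.5,0,-0.2,0.2,0],[3.5,0,-0.2,0.4,0],[3.5,0,-0.2,0.4,0],[3.5,0,-0.2,0.4,0],[3.5,0,-0.2,0.4,0]]]'; python3 - <<'E'
from h import *
go(.691,.036,.0535,-9+90)
E
```

```text
clock: 9.15
eef_pos: [0.691, 0.0375, 0.0537]
tool_rot: [0.759, 0.651, 0.002, 0.005]
ft_force: [0.0, 0.1, -2.2]
grip_width: 0.0432
t 9.15 pos [0.691  0.0375 0.0537] jaw 81.17 z [ 0.0093 -0.0055 -0.9999] F [ 0.   0.1 -2.2] w 43.2 q [ 0.06  0.74  0.29  1.12 -0.01  0.21]
shift cm [-0.15  0.02  0.02] roll 0.2 or -179.8
```

Still no contact; lower slightly, then loosen so the lip drops while the fingers guide.

```bash
python3 -m inch '[[[3.5,0,0,0.1,0],[3.5,0,0,0.1,0],[4.7,0,0,0.1,0],[4.7,0,0,0.1,0],[4.7,0,0,0.1,0]]]'; python3 - <<'E'
from h import *
go(.691,.036,.0535,-9+90)
snap('wrist','w6'); im,w=pts('w6'); print((w[90:200:6,285]*1000).round(1)); print((w[210:350:12,240]*1000).round(1))
E
```

```text
clock: 9.78
eef_pos: [0.6912, 0.0376, 0.053]
tool_rot: [0.759, 0.651, 0.002, 0.005]
ft_force: [-0.3, -0.1, 0.8]
grip_width: 0.0471
t 9.78 pos [0.6912 0.0376 0.053 ] jaw 81.17 z [ 0.0098 -0.0054 -0.9999] F [-0.3 -0.1  0.8] w 47.1 q [ 0.06  0.74  0.29  1.12 -0.01  0.21]
shift cm [-0.16  0.   -0.05] roll 0.2 or -179.8
[[608.8  49.4  27.4]
 [611.1  49.1  28.5]
 [613.5  48.7  26.8]
 [615.8  48.3  27.6]
 [618.3  47.9  26.4]
 [620.7  47.6  26.7]
 [625.2  46.9   7.8]
 [628.   46.4   7.8]
 [630.2  46.1  12.7]
 [632.8  45.7  13.9]
 [635.3  45.3  15.2]
 [638.1  44.9  15.5]
 [640.8  44.5  16.2]
 [643.6  44.   16.6]
 [646.4  43.6  16.8]
 [649.3  43.2  16.9]
 [651.6  42.8  19.3]
 [654.4  42.4  19.7]
 [657.1  42.   20.7]]
[[650.5  24.8  48.6]
 [655.1  24.1  49.9]
 [659.2  23.6  52.4]
 [664.2  22.6  52.7]
 [668.9  21.8  54. ]
 [674.2  20.8  54. ]
 [678.7  20.1  55.9]
 [683.5  19.3  57.2]
 [688.3  18.5  58.4]
 [693.   17.8  59.8]
 [698.7  16.7  60.1]
 [755.5  -2.4  -2.6]]
```

View pics/w6.png

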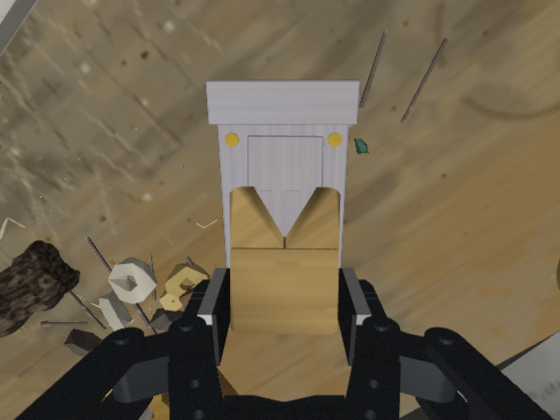

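```bash
python3 -m inch '[[[3.5,0,0,0,0],[3.5,0,0,0,0],[3.5,0,0,0,0],[3.5,0,0,-0.1,0],[3.5,0,-0.3,-0.1,0]]]';python3 -m inch '[[[3.5,0,-0.3,0,0],[3.5,0,-0.7,0,0],[3.5,0,-1.1,0,0],[3.5,0,-1.1,0,0],[3.5,0,-1.1,0,0]]]'; python3 - <<'E'
from h import *
go(.691,.036,.0535,-9+90)
snap('wrist','w7'); im,w=pts('w7'); print((w[60:200:6,285]*1000).round(1)); print((w[210:350:12,240]*1000).round(1))
E
```

```text
clock: 10.45
eef_pos: [0.688, 0.038, 0.0533]
tool_rot: [0.759, 0.651, 0.002, 0.005]
ft_force: [-0.6, -0.4, -1.0]
grip_width: 0.0425
clock: 11.08
eef_pos: [0.6764, 0.0398, 0.053]
tool_rot: [0.759, 0.651, 0.001, 0.004]
ft_force: [-1.9, 1.0, -1.1]
grip_width: 0.0431
t 11.07 pos [0.6764 0.0398 0.053 ] jaw 81.17 z [ 0.0075 -0.0053 -1.    ] F [-1.9  1.  -1.1] w 43.1 q [ 0.06  0.71  0.24  1.09 -0.01  0.22]
shift cm [-0.15  1.5  -0.04] roll 0.2 or -179.8
[[580.7  53.6  -2.5]
 [583.4  53.2  -2.2]
 [586.   52.8  -2.6]
 [588.7  52.4  -2.9]
 [591.4  52.   -2.6]
 [594.2  51.6  -1.9]
 [596.9  51.1  -1. ]
 [599.7  50.7  -1.3]
 [602.6  50.3  -1.8]
 [604.7  50.    9.3]
 [606.   49.8  25.8]
 [608.4  49.4  26.4]
 [610.7  49.   27.7]
 [613.4  48.6  26.6]
 [615.8  48.3  27.6]
 [618.4  47.9  27.6]
 [621.1  47.4  26.7]
 [625.9  46.7  16.3]
 [628.6  46.3  17. ]
 [631.3  45.9  17.7]
 [634.   45.4  18.5]
 [636.9  45.   18.5]
 [639.5  44.6  19.9]
 [641.9  44.2  21.7]]
[[ 6.357e+02  2.700e+01  4.870e+01]
 [ 6.404e+02  2.630e+01  4.980e+01]
 [ 6.453e+02  2.530e+01  5.030e+01]
 [ 6.500e+02  2.460e+01  5.160e+01]
 [ 6.540e+02  2.410e+01  5.410e+01]
 [ 6.592e+02  2.310e+01  5.450e+01]
 [ 6.641e+02  2.230e+01  5.550e+01]
 [ 6.688e+02  2.150e+01  5.690e+01]
 [ 6.736e+02  2.070e+01  5.820e+01]
 [ 6.788e+02  1.980e+01  5.890e+01]
 [ 6.839e+02  1.890e+01  5.990e+01]
 [ 7.391e+02  4.000e-01 -1.000e+00]]
```

View pics/w7.png

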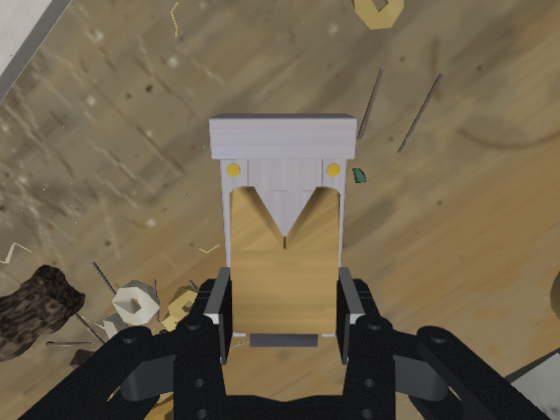

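```bash
python3 -m inch '[[[4.7,0,0,0,0],[4.7,0,0,0,0],[6.5,0,0,0,0],[6.5,0,0,-2,0],[6.5,0,0,-4,0]]]';python3 -m inch '[[[0,0,0.8,-1,0],[0,0,0.8,-1,0],[0,0,0.8,-1,0],[0,0,0.8,-1,0],[0,0,0.8,-1,0]]]'; python3 - <<'E'
from h import *
go(.691,.036,.0535,-9+90)
snap('wrist','w8'); im,w=pts('w8'); print((w[210:370:12,240]*1000).round(1))
E
```

```text
clock: 11.75
eef_pos: [0.6761, 0.0399, 0.0931]
tool_rot: [0.759, 0.651, 0.001, 0.004]
ft_force: [0.1, 0.3, 0.1]
grip_width: 0.0647
clock: 12.38
eef_pos: [0.6834, 0.0388, 0.1025]
tool_rot: [0.759, 0.651, 0.0, 0.004]
ft_force: [-0.2, 0.1, 0.0]
grip_width: -0.0001
t 12.38 pos [0.6834 0.0388 0.1025] jaw 81.17 z [ 0.0057 -0.0054 -1.    ] F [-0.2  0.1  0. ] w -0.1 q [ 0.06  0.69  0.33  1.21 -0.01  0.21]
shift cm [-0.13  0.76  4.9 ] roll 0.2 or -179.8
[[ 6.723e+02  8.800e+00  7.200e+00]
 [ 6.806e+02  7.200e+00  7.800e+00]
 [ 6.891e+02  5.600e+00  8.300e+00]
 [ 6.983e+02  3.700e+00  7.700e+00]
 [ 7.069e+02  2.100e+00  8.800e+00]
 [ 7.157e+02  5.000e-01  9.900e+00]
 [ 7.320e+02 -4.200e+00 -2.000e+00]
 [ 7.405e+02 -5.500e+00  9.000e-01]
 [ 7.532e+02 -8.400e+00 -2.400e+00]
 [ 7.638e+02 -1.050e+01 -2.100e+00]
 [ 6.698e+02  2.560e+01  1.375e+02]
 [ 6.698e+02  2.630e+01  1.432e+02]
 [ 6.640e+02  2.890e+01  1.551e+02]
 [ 6.640e+02  2.950e+01  1.595e+02]]
```

View pics/w8.png

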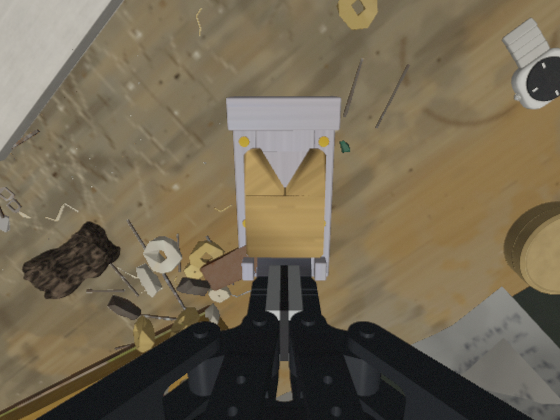

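```bash
python3 - <<'E'
from h import *
im,w=pts('w8'); print((w[150:280:8,262]*1000).round(1)); print((w[150:280:8,310]*1000).round(1)[:,2])
E
```

```text
[[633.6  31.2  14.7]
 [634.   32.7  39.3]
 [637.   32.6  46.1]
 [641.5  31.8  45.5]
 [645.7  31.   45.9]
 [650.   30.3  46.4]
 [654.4  29.5  46.7]
 [658.8  28.8  47.3]
 [663.4  28.   47.3]
 [667.6  27.3  48.6]
 [672.2  26.6  49. ]
 [676.9  25.8  49.3]
 [681.5  25.   49.9]
 [686.8  24.   49. ]
 [705.5  19.   22.3]
 [708.7  18.7  27.3]
 [674.9  29.2  97.4]]
[29.8 45.3 45.  45.7 45.7 45.7 46.4 47.7 47.6 48.2 49.2 49.  49.7 50.9
 23.3 27.  96.9]
```

```bash
python3 -m inch '[[[0,0,-0.35,2,0],[0,0,-0.35,3.4,0],[0,0,-0.35,3.7,0],[0,0,-0.35,4,0],[0,0,-0.35,4.2,0]]]'; python3 -m inch '[[[0,0,0,0.2,0],[0,0,0,0.4,0],[0,0,0,0.6,0],[0,0,0,0.6,0],[0,0,0,0.6,0]]]'; python3 - <<'E'
from h import *
go(.691,.036,.0535,-9+90)
E
```

```text
clock: 13.05
eef_pos: [0.681, 0.0391, 0.0619]
tool_rot: [0.759, 0.651, 0.001, 0.005]
ft_force: [-1.9, -0.3, 6.3]
grip_width: -0.0002
clock: 13.68
eef_pos: [0.6812, 0.0391, 0.0562]
tool_rot: [0.759, 0.651, 0.001, 0.005]
ft_force: [-1.3, 0.4, 3.4]
grip_width: 0.0002
t 13.68 pos [0.6812 0.0391 0.0562] jaw 81.17 z [ 0.0083 -0.0053 -1.    ] F [-1.3  0.4  3.4] w 0.2 q [ 0.06  0.72  0.26  1.11 -0.01  0.21]
shift cm [-0.15  1.01  0.28] roll 0.2 or -179.8
```

```bash
python3 -m inch '[[[0,0,0,0.1,0],[0,0,0,0.2,0],[0,0,0,0.3,0],[0,0,0,0.3,0],[0,0,0,0.3,0]]]'; python3 -m inch '[[[0,0,0,0,0],[0,0,0,-1,0],[0,0,0,-4,0],[0,0,-4,-6,0],[0,0,-6,-8,0]]]'; python3 - <<'E'
from h import *
go(.691,.036,.0535,-9+90)
snap('wrist','w9'); im,w=pts('w9'); crop('w9',180,150,390,350,3.5,'w9c')
E
```

```text
clock: 14.3
eef_pos: [0.6812, 0.0391, 0.0561]
tool_rot: [0.759, 0.651, 0.002, 0.005]
ft_force: [-6.2, -1.0, 15.5]
grip_width: 0.0001
clock: 14.92
eef_pos: [0.6195, 0.0489, 0.1356]
tool_rot: [0.759, 0.651, 0.001, 0.005]
ft_force: [0.5, 0.5, -0.2]
grip_width: 0.0006
t 14.93 pos [0.6195 0.0489 0.1356] jaw 81.18 z [ 0.0079 -0.0052 -1.    ] F [ 0.5  0.5 -0.2] w 0.6 q [ 0.08  0.54  0.16  1.18 -0.01  0.24]
shift cm [-0.15  7.19  8.28] roll 0.2 or -179.8
```

View pics/w9c.png

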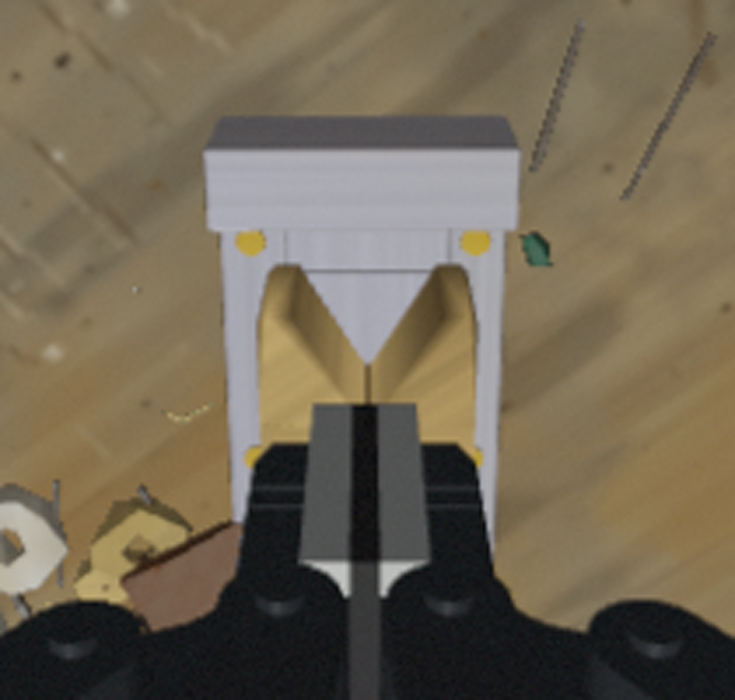

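Fingers hide the catch; back off toward the robot and higher.

```bash
python3 -m inch '[[[0,-3,0,-5,0],[0,-8,-2,-8,0],[0,-13,-4,-10,0],[0,-13,-4,-10,0],[0,-13,-4,-10,0]]]'; python3 - <<'E'
from h import *
im,d,ci=snap('wrist','w10'); snap('top','t10'); crop('t10',160,140,280,240,6,'t10c')
im,w=pts('t10'); 
p=w[165:215,170:220].reshape(-1,3); p=p[(p[:,2]>.036)&(p[:,2]<.05)]
r=cv2.minAreaRect((p[:,:2]*1000).astype(np.float32)); print(r,np.median(p[:,2]),cv2.boxPoints(r).round(1).tolist())
A=np.c_[p[:,:2],np.ones(len(p))]; q=p[p[:,2]>.0385]; c=np.linalg.lstsq(np.c_[q[:,:2],np.ones(len(q))],q[:,2],rcond=None)[0]; print('slopes deg',np.degrees(c[:2]))
E
```

```text
clock: 15.6
eef_pos: [0.5589, -0.0726, 0.2386]
tool_rot: [0.759, 0.651, 0.003, 0.005]
ft_force: [0.2, -0.4, -0.1]
grip_width: -0.0
((0.0, 0.0), (0.0, 0.0), 0.0) nan [[0.0, 0.0], [0.0, 0.0], [0.0, 0.0], [0.0, 0.0]]
slopes deg [0. 0.]
  return _methods._mean(a, axis=axis, dtype=dtype,
  ret = ret.dtype.type(ret / rcount)
```

View pics/w10.png

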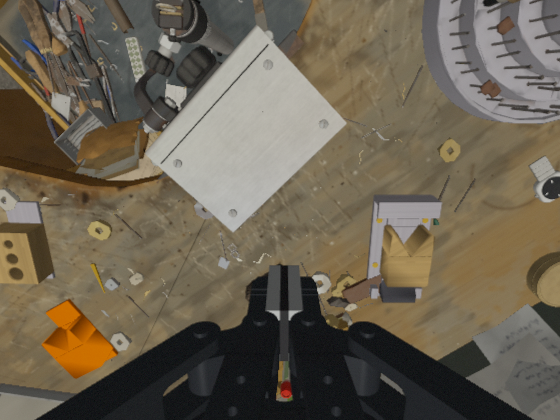

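View pics/t10c.png

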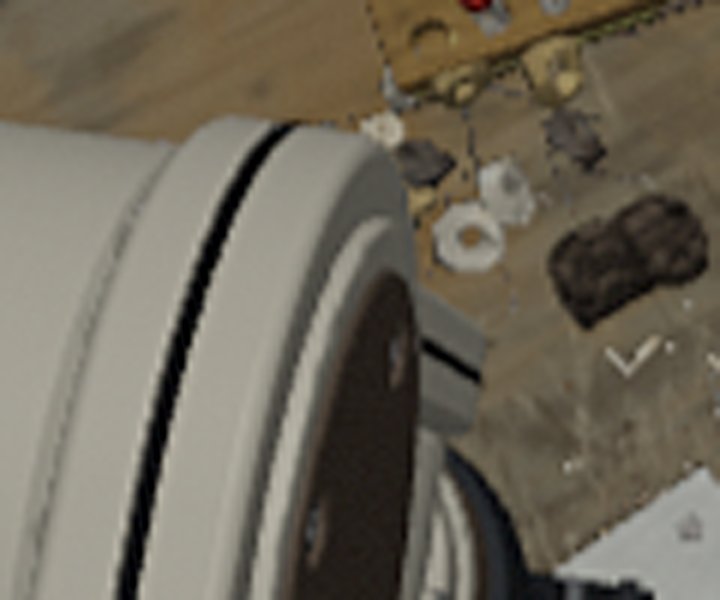

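```bash
python3 - <<'E'
from h import *
crop('w10',355,185,455,310,6,'w10c')
im,w=pts('w10'); 
def rect(n,u0,v0,u1,v1,a,b):
    p=w[v0:v1,u0:u1].reshape(-1,3); p=p[(p[:,2]>a)&(p[:,2]<b)]
    r=cv2.minAreaRect((p[:,:2]*1000).astype(np.float32)); print(n,len(p),r,np.median(p[:,2])); print(cv2.boxPoints(r).round(1).tolist())
    return p
rect('rail',365,195,445,226,.022,.035)
rect('catch',378,284,425,305,.025,.035)
p=rect('wood',375,215,440,300,.035,.05)
q=w[258:282,388:428].reshape(-1,3); c=np.linalg.lstsq(np.c_[q[:,:2],np.ones(len(q))],q[:,2],rcond=None)[0]; print('slopes deg',np.degrees(c[:2]),np.median(q[:,2]))
E
```

```text
rail 1096 ((612.5013427734375, 47.28497314453125), (64.67230987548828, 18.45933723449707), 81.25672149658203) 0.02653009224092371
[[598.5, 16.700000762939453], [616.7000122070312, 13.899999618530273], [626.5, 77.80000305175781], [608.2999877929688, 80.5999984741211]]
catch 347 ((714.3541259765625, 31.795795440673828), (36.94595718383789, 13.644488334655762), 82.0735855102539) 0.02821087994098743
[[705.0, 14.399999618530273], [718.5999755859375, 12.600000381469727], [723.7000122070312, 49.20000076293945], [710.0999755859375, 51.0]]
wood 2099 ((663.51220703125, 40.37928009033203), (44.986053466796875, 60.797298431396484), 81.3184814453125) 0.04151872076176494
[[630.0999755859375, 22.700000762939453], [690.2000122070312, 13.600000381469727], [697.0, 58.0], [636.9000244140625, 67.19999694824219]]
 ** On entry to DLASCL parameter number  4 had an illegal value
 ** On entry to DLASCL parameter number  4 had an illegal valueTraceback (most recent call last):
  File "<stdin>", line 11, in <module>
    x, resids, rank, s = _umath_linalg.lstsq(a, b, rcond,
                         ~~~~~~~~~~~~~~~~~~~^^^^^^^^^^^^^
                                             signature=signature)
                                             ^^^^^^^^^^^^^^^^^^^^
    raise LinAlgError("SVD did not converge in Linear Least Squares")
numpy.linalg.LinAlgError: SVD did not converge in Linear Least Squares
```

View pics/w10c.png

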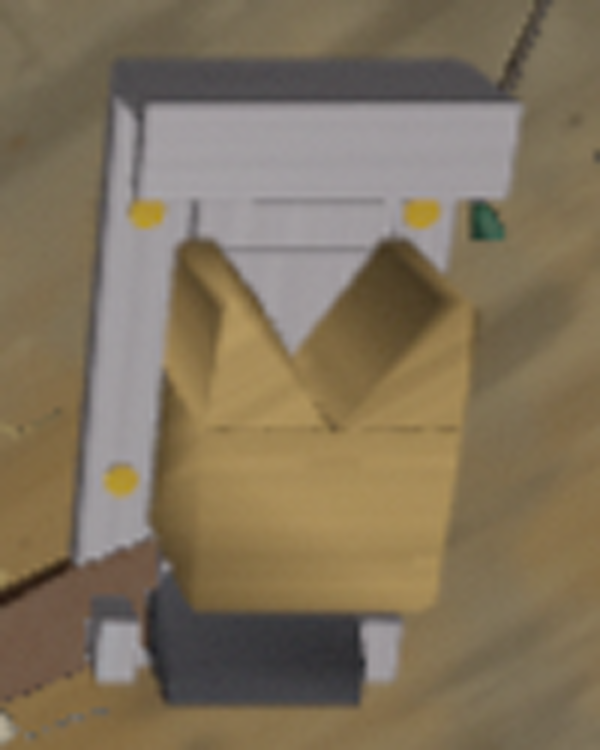

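```bash
python3 - <<'E'
from h import *
im,w=pts('w10'); q=w[258:284,390:426].reshape(-1,3); q=q[np.isfinite(q[:,2])]
c=np.linalg.lstsq(np.c_[q[:,:2],np.ones(len(q))],q[:,2],rcond=None)[0]; print('slopes deg',np.degrees(c[:2]),np.median(q[:,2]))
h=w[225:280,0:50].reshape(-1,3); h=h[(h[:,2]>.028)&(h[:,2]<.04)]; print('hole blk',h.mean(0) if len(h) else None)
E
```

```text
slopes deg [-0.03813842 -0.10643942] 0.04158225396985353
hole blk [ 0.59951249 -0.36608016  0.03300348]
```

```bash
python3 - <<'E'
from h import *
o=get_obs(); print(o['ft_force'],o['joint_vel'].round(3)); print(ticket.job_done())
E
```

```text
[-0.49188815  0.59366831 -0.1840915 ] [ 0.01   0.007 -0.002  0.002 -0.002 -0.001]
the job is handed in; nothing more can be done
None
```

The notched block is seated on the rail base, and I handed the job in at about 15.7 s.

**What I did:** I gripped the block by its long sides and set its foot on top of the catch. I then loosened the grip slightly so the lip dropped to the floor, about 13° nose-down. I gripped it again and slid the lip about 8 mm under the rail. After letting go, I pressed the back down with closed fingers and retreated clear. The press took up to 15.5 N.

**Last checks, from the wrist camera:**

| Check | Measured | Expected or limit |
|---|---|---|
| Top of the wood | 41.6 mm | 42 mm |
| Tilt | about 0.1° | under 4° |
| Yaw relative to the rail | about 0.1° | under 10° |
| Off centre across the base | about 1 mm | 12 mm |
| Offset along the base | about 1.6 mm towards the rail | 2 mm play |

- **Catch:** its top is back where it was before the fit to within about 1 mm, so I take it as shut.
- **Hole block:** it still lies where it was. It was partly out of the picture, so this is a rough check.
- **Robot:** it was touching nothing at hand-in.

**Disagreements and gaps:**
- The top and wrist cameras differed by about 3 mm in absolute position. I relied on relative measurements within one picture.
- The final top view was blocked by the arm, so it could not confirm the seating.
- A thin brown strip, about 1.2 mm thick, lies across the base floor under the catch. I left it in place, and it did not visibly raise the block.

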